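Shut two parts drawers, leave the third open

TASK

Push fully shut the two drawers of the blue cabinet that hold the yellow relay and the copper toroid, and leave the drawer with the blue terminal block open just as it is. Push the drawer fronts gently with the fingertips, so that the relay does not tip over; do not touch or pick up the parts, and leave the other things on the bench and the cabinet where they are.

Things in the scene. Friction and masses are not known exactly. Their poses are not given: they have to be found in the camera images.
- parts_cabinet: Low blue steel cabinet with three grey drawers side by side, fixed to the bench; 150 deep (x) x 300 wide (y) x 70 mm high. Origin at the centre of its underside; its own -x axis points out of the drawer fronts (roughly to the robot), +y to its left drawer as the robot sees it. The cabinet's front edge is at its x = -75 mm.
- front_left (a point): Centre of the outer face of the left drawer's front panel (as the robot sees it), 35 mm above the bench; moves with the drawer. The panel is flat, upright, 94 mm wide, 60 mm high (5 to 65 mm above the bench), 8 mm thick. The point's axes are those of the cabinet. At cabinet y = 98 mm; x = -83 mm when shut. The open drawer behind it has side walls 47 mm high.
- drawer_left (a joint): How far the left drawer is out, in m: 0 fully shut against a hard stop, at most 0.12. It slides along the cabinet's x axis with about 2 N of friction and stays where it is left; no spring, no latch.
- front_middle (a point): Centre of the outer face of the middle drawer's front panel (as the robot sees it), 35 mm above the bench; moves with the drawer. The panel is flat, upright, 94 mm wide, 60 mm high (5 to 65 mm above the bench), 8 mm thick. The point's axes are those of the cabinet. At cabinet y = 0 mm; x = -83 mm when shut. The open drawer behind it has side walls 47 mm high.
- drawer_middle (a joint): How far the middle drawer is out, in m: 0 fully shut against a hard stop, at most 0.12. It slides along the cabinet's x axis with about 2 N of friction and stays where it is left; no spring, no latch.
- front_right (a point): Centre of the outer face of the right drawer's front panel (as the robot sees it), 35 mm above the bench; moves with the drawer. The panel is flat, upright, 94 mm wide, 60 mm high (5 to 65 mm above the bench), 8 mm thick. The point's axes are those of the cabinet. At cabinet y = -98 mm; x = -83 mm when shut. The open drawer behind it has side walls 47 mm high.
- drawer_right (a joint): How far the right drawer is out, in m: 0 fully shut against a hard stop, at most 0.12. It slides along the cabinet's x axis with about 2 N of friction and stays where it is left; no spring, no latch.
- relay: Yellow box-shaped relay on a black foot, 21x28x38 mm, standing upright. Lies loose in one of the three drawers, a different one each time. Origin at the centre of its underside.
- toroid: Toroid coil wound with copper wire, 53 mm across, 18 mm high, lying flat. Lies loose in one of the three drawers, a different one each time. Origin at the centre of its underside.
- terminal_0: Blue terminal block, 14x36x19 mm. Lies loose in one of the three drawers, a different one each time. Origin at the centre of its underside. The drawer that holds it stays open.
- kapton_reel: White reel of orange tape lying flat, 58 mm across, 19 mm high, on top of the cabinet near its back; leave alone. Origin at centre of underside.
- desolder_wick: Blue flat reel of copper wick, 36 mm across, 11 mm high, on top of the cabinet near its back; leave alone. Origin at centre of underside.
- capacitor_can: Dark blue can capacitor standing upright with two terminals on top, 35 mm across, 60 mm high, on the bench left of the cabinet; leave alone. Origin at centre of underside.
- knob_black: Black instrument knob with a grey top, 24 mm across, 17 mm high, on the bench left of the cabinet; leave alone. Origin at centre of underside.
- side_cutters: Side cutters with orange and black handles, 120x130x12 mm, lying on the right of the bench; leave alone. Origin at centre of underside.

How it is judged:
At the end, for the whole second after the job is handed in: The drawers with the relay and the toroid are within 5 mm of fully shut with those parts at rest inside, the relay upright (within 0.3 rad); the drawer with the terminal block is within 12 mm of where it stood; the other things are within 20 mm of where they stood (((y of terminal_0 in the frame of parts_cabinet above 0.049 m and distance of front_left from where it was at the start of the episode below 0.012 m and value of joint each of drawer_middle, drawer_right below 0.005 m) or (y of terminal_0 in the frame of parts_cabinet between -0.049 and 0.049 m and distance of front_middle from where it was at the start of the episode below 0.012 m and value of joint each of drawer_left, drawer_right below 0.005 m) or (y of terminal_0 in the frame of parts_cabinet below -0.049 m and distance of front_right from where it was at the start of the episode below 0.012 m and value of joint each of drawer_left, drawer_middle below 0.005 m)) and x of each of relay, toroid in the frame of parts_cabinet above -0.075 m and height (world z) of each of relay, toroid below 0.04 m and angle between relay's own z axis and vertical below 0.3 rad and linear speed of each of relay, toroid, terminal_0 below 0.02 m/s and distance of each of kapton_reel, desolder_wick, capacitor_can, knob_black, side_cutters from where it was at the start of the episode below 0.02 m); the robot touches nothing.
It fails at once if the drawer with the blue terminal block is moved more than 12 mm ((y of terminal_0 in the frame of parts_cabinet above 0.049 m and distance of front_left from where it was at the start of the episode above 0.012 m) or (y of terminal_0 in the frame of parts_cabinet between -0.049 and 0.049 m and distance of front_middle from where it was at the start of the episode above 0.012 m) or (y of terminal_0 in the frame of parts_cabinet below -0.049 m and distance of front_right from where it was at the start of the episode above 0.012 m)).
It fails at once if a part is lifted out of its drawer (height (world z) of any of relay, toroid, terminal_0 above 0.05 m).
It fails at once if the fingers touch a part in a drawer (contact force between the fingers and relay above 1 N or contact force between the fingers and toroid above 1 N or contact force between the fingers and terminal_0 above 1 N).
It fails at once if the relay is tipped over (angle between relay's own z axis and vertical above 0.5 rad).
It fails at once if another thing on the bench or on the cabinet is moved more than 20 mm (distance of any of kapton_reel, desolder_wick, capacitor_can, knob_black, side_cutters from where it was at the start of the episode above 0.02 m).
It also fails if it takes over 48 s, if anything falls off the work surface, if the arm or the gripper's body presses on something with over 40 N, if the wrist force passes 120 N, or if a joint passes its speed limit or range.

ROBOT

A 6-joint arm with a two-finger parallel gripper is mounted at the origin on a cart in front of the work surface, level with it; the furniture and walls round the work are solid. World frame = base frame: x ahead of the robot, y to its left, z up, the work surface at z = 0. Lengths are in m, angles in rad, forces in N, time in s.
With the tool pointing down it reaches from about 0.35 to 0.85 m from the base axis. Payload 8.1 kg.
Tool frame: the origin (TCP) lies on the centre line of the jaws, within the pads' length; the fingertips stand robot.tips_ahead ahead of it and the grasp point (between the pads) lies 8 mm behind it (robot.tips_ahead is the distance from the TCP to the fingertips, in m); z points along the fingers, y is the direction in which the jaws open and shut (so a half turn about z gives the same grasp; the last joint's range is limited). The gripper opens to 93 mm and grips with 3 to 60 N. Pads are 15 mm wide; open, the fingers measure 128 mm over their backs; the gripper's body (75 mm by 188 mm) begins 65 mm behind the grasp point.
Start: joints at [1.163, 0.13, 1.488, -0, 1.523, -0.085], TCP at [0.19, 0.569, 0.23] pointing down, gripper open.
Joint ranges: [-2.96, 2.96], [-0.89, 2.26], [0.02, 2.5], [-1.34, 4.48], [0, 2.73], [-2.66, 2.66]. Speed limits (rad/s): [2.39, 2.39, 2.79, 3.14, 3.14, 3.14].

INTERFACE

Orientations are given as a rotation vector (axis times angle).
In Python, from plant import monitor, eyes, job, robot gives the robot as it stands.
- The arm moves only by the tool servo_tool, never from a script. Its argument "plan" is a list that holds one entry, the list of rows, each a list of 7 numbers: the closure, from -1 (fully open) to 1 (shut), so that 0 is half open, then the shift along the world's x, y, z in mm, then the turn, a rotation vector about the world's x, y, z in rad. In form: [[[hand, dx, dy, dz, ax, ay, az], ...]]. A call has 1 to 12 rows; each row shifts and turns the commanded pose from where the row before left it; what a row does not reach is not made up. A row lasts 1/10 s, in which the tool goes at most 50 mm and 8.59 degrees, less where a joint would pass 70% of its speed; a pose out of reach is approached as far as the arm can. A call with a gripper value outside its range is refused whole. The fingers move at their own pace and stop on an object; "force" is the grip in N (left out, the last holds). Time passes only in rows, so rows that do not move let the fingers close. It gives the time, the measured TCP pose, the force and the opening at its end, in the units of the state.
- monitor.read_state(): the state, without advancing time (a new reading comes with each control period).
- eyes.read_camera(name): name is "scene" or "top" or "wrist"; returns the picture (400x640x3 uint8, red, green, blue); there is no depth.
- eyes.camera_info(name): a dict with "mtx" (3x3 intrinsics, pixels), "D" ([k1, k2, p1, p2, k3] as OpenCV has them; the pictures are not rectified), "R" (3x3) and "t" (3): a world point X has camera coordinates R X + t. Camera axes: x right, y down, z forward; pixel columns grow to the right and rows downward; lengths in m; the calibration is good to about 2 mm. A picture is of the moment at which its call begins: read the wrist's pose just before it. camera_info takes no time and is no camera call; for the wrist camera it gives the pose at the moment of the call.
- job.close_job(): hands the job in, once; it reports no verdict.
The state is a dict: "t": time; "q": joint angles; "dq": joint speeds; "joint_torque": joint torques, N m; "tool_pos": TCP position; "orientation": TCP orientation; "force": force on the tool from outside, world axes, zero at the start; "wrist_torque": the same for the moment, N m; "opening": finger opening in m.
Only numpy, scipy, OpenCV 4.12 (cv2) and the standard library are available. Lean on these libraries where they do the work, as an engineer would, in place of code of your own. Each camera call takes 0.05 s, during which the arm holds its last target. There are 200 camera calls.

## Working session

There is one attempt and no reset: what is moved stays moved. The work goes in short steps, Python scripts to look and compute and a tool call to move; the robot and the scene stay as the last step left them, time stands still between calls to the robot, and variables do not carry over. Pictures are saved under pics/ and viewed, about 8 in all and at most 12, crops included, and the job is handed in when it is done.

Besides the shell and the picture viewer there is one more tool, called after ">>>" by a JSON object that holds its "method" and its "body", one argument or row to a line. servo_tool: Moves the arm, as the interface text tells. Its arguments: {"type":"object","properties":{"plan":{"type":"array"},"force":{"type":"number"}},"required":["plan"]}

```bash
mkdir -p pics; python3 - <<'E'
from plant import monitor, eyes, job, robot
import cv2
s=monitor.read_state(); print(s, robot.tips_ahead)
for n in("scene","top"):
    cv2.imwrite(f"pics/{n}0.png",eyes.read_camera(n)[:,:,::-1]); i=eyes.camera_info(n); print(n,i)
E
```

```text
{'t': 0.0, 'q': array([ 1.16256618e+00,  1.31117627e-01,  1.48929010e+00, -2.78359510e-05,
        1.52298571e+00, -8.53870251e-02]), 'dq': array([-0.00049443, -0.00027737, -0.00035638,  0.00028228, -0.00032451,
        0.00263891]), 'joint_torque': array([ 1.25577313e-03, -5.59816968e+01, -4.91786599e+01,  7.69870891e-02,
        3.53394309e-02, -1.36239610e-04]), 'tool_pos': array([0.19012083, 0.56850294, 0.22860749]), 'orientation': array([-5.04852645e-01, -3.10034287e+00,  2.75324454e-03]), 'force': array([0.52730254, 0.26652359, 0.40246536]), 'wrist_torque': array([ 0.01504952,  0.04944517, -0.0144933 ]), 'opening': 0.09323375173482117} 0.011
scene {'mtx': array([[436.88493581,   0.        , 319.9288027 ],
       [  0.        , 436.88493581, 199.9758111 ],
       [  0.        ,   0.        ,   1.        ]]), 'D': array([-0.08144754,  0.        ,  0.        ,  0.        ,  0.        ]), 'R': array([[ 0.48596468, -0.87364734, -0.0240552 ],
       [-0.51022023, -0.26124734, -0.81940536],
       [ 0.70958696,  0.41047551, -0.57270952]]), 't': array([-0.30216563,  0.36088471,  0.83715997])}
top {'mtx': array([[406.23843926,   0.        , 320.07591611],
       [  0.        , 406.23843926, 198.35642546],
       [  0.        ,   0.        ,   1.        ]]), 'D': array([-0.06898441,  0.        ,  0.        ,  0.        ,  0.        ]), 'R': array([[ 0.02026215, -0.9997924 , -0.00214608],
       [-0.99784981, -0.02008887, -0.06238738],
       [ 0.06233132,  0.00340557, -0.9980497 ]]), 't': array([-0.03228785,  0.55785326,  1.1016727 ])}
```

View pics/top0.png

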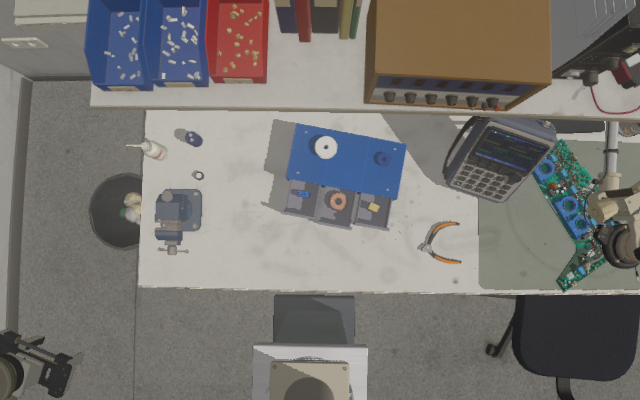

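View pics/scene0.png

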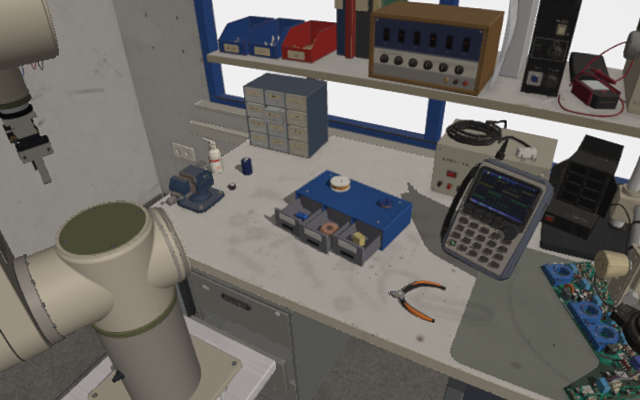

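The terminal block is in the left drawer (~303,193 in top), the toroid is in the middle one (338,201) and the relay is in the right one (373,208). The middle and right drawers therefore have to be shut. Next I'll measure the cabinet pose and the drawer fronts.

```bash
cat > h.py <<'E'
import numpy as np, cv2
from plant import monitor, eyes, job, robot
def plane(info,uv,z):
    uv=np.asarray(uv,float).reshape(-1,1,2)
    n=cv2.undistortPoints(uv,info["mtx"],info["D"]).reshape(-1,2)
    d=np.c_[n,np.ones(len(n))]@info["R"]; c=-info["R"].T@info["t"]
    return c+d*((z-c[2])/d[:,2])[:,None]
E
python3 - <<'E'
from h import *
im=cv2.imread("pics/top0.png"); I=eyes.camera_info("top")
hsv=cv2.cvtColor(im,cv2.COLOR_BGR2HSV)
m=cv2.inRange(hsv,(100,120,70),(125,255,255)); m[:115]=0; m[:,:270]=0; m[:,430:]=0; m[205:]=0
m=cv2.morphologyEx(m,cv2.MORPH_CLOSE,np.ones((3,3)))
c=max(cv2.findContours(m,0,2)[0],key=cv2.contourArea)
h=cv2.convexHull(c); print(cv2.contourArea(c)); a=cv2.approxPolyDP(h,4,True).reshape(-1,2); print(a.tolist()); print(plane(I,a,.07).round(4))
cv2.imwrite("pics/crop.png",cv2.resize(im[110:240,255:415],None,fx=5,fy=4.6,interpolation=cv2.INTER_CUBIC)[:600,:800])
E
```

```text
6032.0
[[297, 124], [405, 144], [396, 198], [288, 178]]
[[ 0.7522  0.0443  0.07  ]
 [ 0.7043 -0.2439  0.07  ]
 [ 0.5601 -0.2208  0.07  ]
 [ 0.6071  0.0644  0.07  ]]
```

View pics/crop.png

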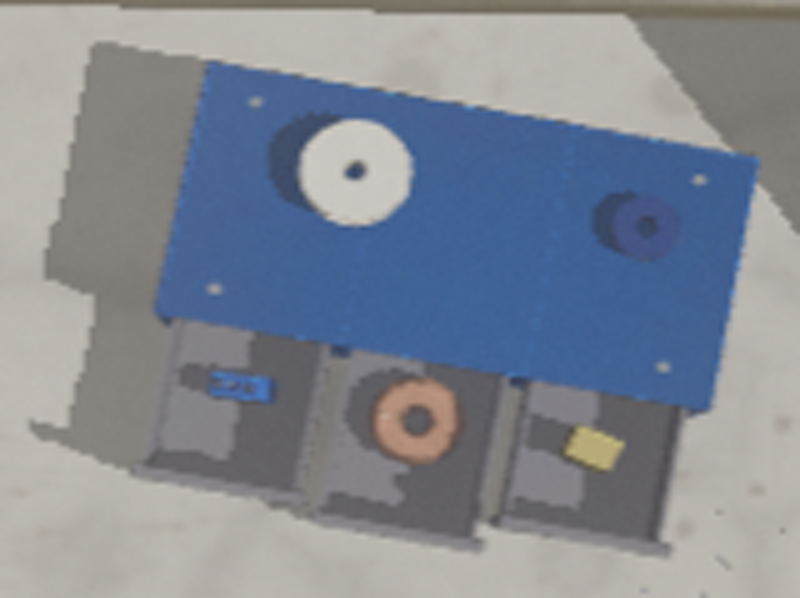

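```bash
python3 - <<'E'
from h import *
I=eyes.camera_info("top")
p=plane(I,[[297,124],[405,144],[396,198],[288,178]],.07); c=p.mean(0)
th=np.mean([np.arctan2(*(-(p[0]-p[1])[:2]*[1,-1])),np.arctan2(*(-(p[3]-p[2])[:2]*[1,-1]))]); print(c,th)
R=np.array([[np.cos(th),-np.sin(th)],[np.sin(th),np.cos(th)]])
cr=np.array([[137,470],[300,500],[315,522],[482,550],[497,525],[670,556]])/[5,4.6]+[255,110]
q=plane(I,cr,.065); print(q.round(4)); print(((q-c)[:,:2]@R).round(4))
for y in (0,-.098):
  for x in (-.25,-.083-.0075,): print(x,y,(c[:2]+R@[x,y]).round(4))
E
```

```text
[ 0.65593372 -0.08901929  0.07      ] -0.16405296291762195
[[ 0.517   0.0773  0.065 ]
 [ 0.5016 -0.0089  0.065 ]
 [ 0.4892 -0.0171  0.065 ]
 [ 0.475  -0.1051  0.065 ]
 [ 0.4894 -0.1128  0.065 ]
 [ 0.4734 -0.2041  0.065 ]]
[[-0.1643  0.1414]
 [-0.1654  0.0538]
 [-0.1763  0.0438]
 [-0.1759 -0.0454]
 [-0.1604 -0.0506]
 [-0.1613 -0.1434]]
-0.25 0 [ 0.4093 -0.0482]
-0.0905 0 [ 0.5666 -0.0742]
-0.25 -0.098 [ 0.3933 -0.1449]
-0.0905 -0.098 [ 0.5506 -0.1709]
```

>>> {"method": "servo_tool", "body": {
  "plan": [
    [[1,35,-28,0,0,0,0.0265],[1,35,-28,0,0,0,0.0265],[1,35,-28,0,0,0,0.0265],[1,35,-28,0,0,0,0.0265],[1,35,-28,0,0,0,0.0265],[1,35,-28,0,0,0,0.0265],[1,0,-38,0,0,0,0],[1,0,-38,0,0,0,0],[1,0,-38,0,0,0,0],[1,0,-38,0,0,0,0],[1,0,-38,0,0,0,0],[1,0,-38,0,0,0,0]]
  ],
  "force": 20
}}

```text
t: 1.3
tool_pos: [0.3998, 0.1715, 0.2292]
orientation: [-0.257, -3.131, 0.0]
force: [-0.2, 0.3, 0.4]
opening: 0.0024
```

>>> {"method": "servo_tool", "body": {
  "plan": [
    [[1,1,-37,0,0,0,0],[1,1,-37,0,0,0,0],[1,1,-37,0,0,0,0],[1,1,-37,0,0,0,0],[1,1,-37,0,0,0,0],[1,1,-35,0,0,0,0],[1,0,0,0,0,0,0],[1,0,0,0,0,0,0],[1,0,0,0,0,0,0]]
  ]
}}

```text
t: 2.2
tool_pos: [0.4062, -0.0462, 0.2294]
orientation: [-0.256, -3.131, -0.001]
force: [0.3, 0.4, 0.6]
opening: 0.0008
```

>>> {"method": "servo_tool", "body": {
  "plan": [
    [[1,0,0,-35,0,0,0],[1,0,0,-35,0,0,0],[1,0,0,-35,0,0,0],[1,0,0,-35,0,0,0],[1,0,0,-30,0,0,0],[1,0,0,-18,0,0,0],[1,10,-2,0,0,0,0],[1,20,-3.3,0,0,0,0],[1,20,-3.3,0,0,0,0],[1,5,-1,0,0,0,0],[1,0,0,0,0,0,0],[1,0,0,0,0,0,0]]
  ]
}}

```text
t: 3.4
tool_pos: [0.4604, -0.0557, 0.0413]
orientation: [-0.255, -3.13, -0.0]
force: [-0.9, -0.2, 0.3]
opening: 0.0007
```

```bash
python3 - <<'E'
from h import *
im=eyes.read_camera("scene")[:,:,::-1]
cv2.imwrite("pics/s1.png",cv2.resize(im[130:310,250:450],None,fx=3.3,fy=3.3))
E
```

```text
(no output)
```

View pics/s1.png

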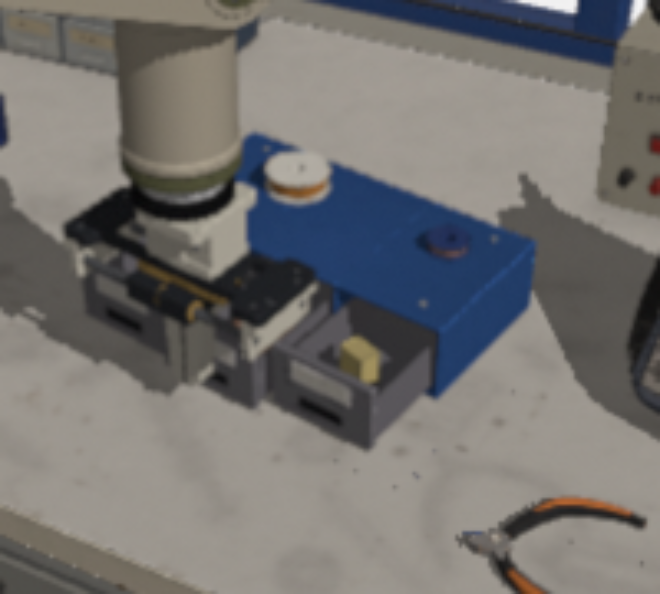

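The arm is in front of the middle drawer and clear of its neighbours. Now I'll push it gently along the cabinet's axis.

>>> {"method": "servo_tool", "body": {
  "plan": [
    [[1,4,-0.7,0,0,0,0],[1,4,-0.7,0,0,0,0],[1,4,-0.7,0,0,0,0],[1,5,-0.8,0,0,0,0],[1,5,-0.8,0,0,0,0],[1,5,-0.8,0,0,0,0],[1,5,-0.8,0,0,0,0],[1,5,-0.8,0,0,0,0],[1,5,-0.8,0,0,0,0],[1,5,-0.8,0,0,0,0],[1,5,-0.8,0,0,0,0],[1,5,-0.8,0,0,0,0]]
  ]
}}

```text
t: 4.65
tool_pos: [0.5186, -0.0659, 0.0415]
orientation: [-0.257, -3.131, 0.0]
force: [-2.1, -0.8, -0.5]
opening: 0.0003
```

>>> {"method": "servo_tool", "body": {
  "plan": [
    [[1,5,-0.8,0,0,0,0],[1,5,-0.8,0,0,0,0],[1,5,-0.8,0,0,0,0],[1,5,-0.8,0,0,0,0],[1,5,-0.8,0,0,0,0],[1,4,-0.7,0,0,0,0],[1,3,-0.5,0,0,0,0],[1,2,-0.3,0,0,0,0]]
  ]
}}

```text
t: 5.45
tool_pos: [0.5526, -0.0714, 0.0416]
orientation: [0.257, 3.131, 0.0]
force: [-2.6, -1.7, 0.2]
opening: 0.0006
```

>>> {"method": "servo_tool", "body": {
  "plan": [
    [[1,2,-0.3,0,0,0,0],[1,2,-0.3,0,0,0,0],[1,2,-0.3,0,0,0,0],[1,2,-0.3,0,0,0,0],[1,1,-0.2,0,0,0,0],[1,1,-0.2,0,0,0,0]]
  ]
}}

```text
t: 6.05
tool_pos: [0.5624, -0.0729, 0.0417]
orientation: [0.257, 3.131, 0.0]
force: [-2.0, -0.3, -0.2]
opening: 0.0005
```

>>> {"method": "servo_tool", "body": {
  "plan": [
    [[1,1,-0.2,0,0,0,0],[1,1,-0.2,0,0,0,0],[1,1,-0.2,0,0,0,0],[1,1,-0.1,0,0,0,0]]
  ]
}}

```text
t: 6.45
tool_pos: [0.5655, -0.0735, 0.0416]
orientation: [-0.257, -3.129, -0.0]
force: [-11.1, 0.8, 8.8]
opening: 0.0007
```

The middle drawer has hit its hard stop: the force rose to 11 N at the expected x of 0.566. I'll back straight out, then shift across to the right drawer.

>>> {"method": "servo_tool", "body": {
  "plan": [
    [[1,-5,0.8,0,0,0,0],[1,-15,2.4,0,0,0,0],[1,-20,3.3,0,0,0,0],[1,-20,3.3,0,0,0,0],[1,-20,3.3,0,0,0,0],[1,-20,3.3,0,0,0,0],[1,-15,2.4,0,0,0,0],[1,-4,-25,0,0,0,0],[1,-4,-25,0,0,0,0],[1,-4,-25,0,0,0,0],[1,-4,-22,0,0,0,0],[1,0,0,0,0,0,0]]
  ]
}}

```text
t: 7.65
tool_pos: [0.4357, -0.1542, 0.0423]
orientation: [0.26, 3.129, -0.002]
force: [0.5, -0.1, 0.0]
opening: 0.0001
```

```bash
python3 - <<'E'
from h import *
im=eyes.read_camera("scene")[:,:,::-1]
cv2.imwrite("pics/s2.png",cv2.resize(im[130:310,250:450],None,fx=3.3,fy=3.3))
E
```

```text
(no output)
```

View pics/s2.png

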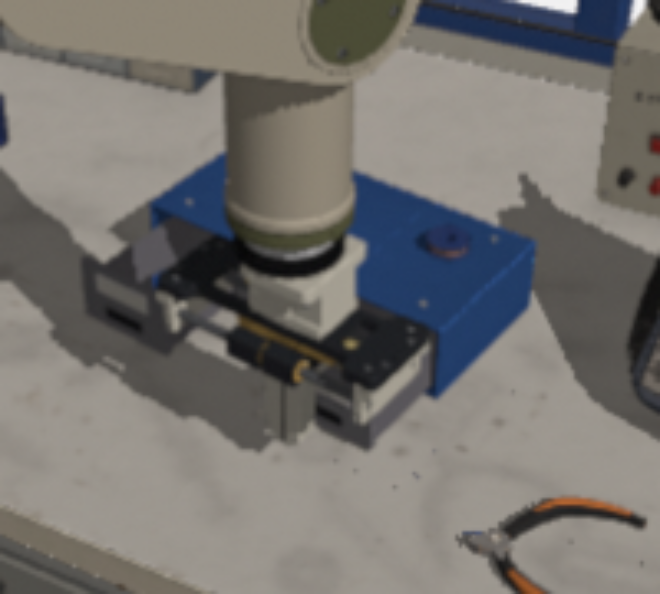

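The drawer path is clear and the TCP is at cabinet y ≈ -100 mm. I'll push slower this time because of the relay.

>>> {"method": "servo_tool", "body": {
  "plan": [
    [[1,6,-1,0,0,0,0],[1,8,-1.3,0,0,0,0],[1,6,-1,0,0,0,0],[1,4,-0.6,0,0,0,0],[1,2,-0.3,0,0,0,0],[1,2,-0.3,0,0,0,0],[1,2,-0.3,0,0,0,0],[1,2,-0.3,0,0,0,0],[1,2,-0.3,0,0,0,0],[1,2,-0.3,0,0,0,0],[1,2,-0.4,0,0,0,0],[1,2,-0.4,0,0,0,0]]
  ]
}}

```text
t: 8.9
tool_pos: [0.4751, -0.1583, 0.0416]
orientation: [-0.257, -3.13, -0.0]
force: [-2.0, 0.9, 1.3]
opening: 0.0006
```

>>> {"method": "servo_tool", "body": {
  "plan": [
    [[1,2,-0.3,0,0,0,0],[1,2,-0.3,0,0,0,0],[1,2.5,-0.4,0,0,0,0],[1,2.5,-0.4,0,0,0,0],[1,3,-0.5,0,0,0,0],[1,3,-0.5,0,0,0,0],[1,3,-0.5,0,0,0,0],[1,3,-0.5,0,0,0,0],[1,3,-0.5,0,0,0,0],[1,3,-0.5,0,0,0,0],[1,3,-0.5,0,0,0,0],[1,3,-0.5,0,0,0,0]]
  ]
}}

```text
t: 10.1
tool_pos: [0.5085, -0.1638, 0.0416]
orientation: [-0.257, -3.131, -0.0]
force: [-2.5, -1.4, -0.4]
opening: -0.0
```

Expected stop near x = 0.549, so 40 mm remain.

>>> {"method": "servo_tool", "body": {
  "plan": [
    [[1,3,-0.5,0,0,0,0],[1,3,-0.5,0,0,0,0],[1,3,-0.5,0,0,0,0],[1,3,-0.5,0,0,0,0],[1,3,-0.5,0,0,0,0],[1,3,-0.5,0,0,0,0],[1,3,-0.5,0,0,0,0],[1,3,-0.5,0,0,0,0],[1,3,-0.5,0,0,0,0],[1,2,-0.3,0,0,0,0],[1,1.5,-0.2,0,0,0,0],[1,1,-0.2,0,0,0,0]]
  ]
}}

```text
t: 11.3
tool_pos: [0.54, -0.1689, 0.0416]
orientation: [0.257, 3.131, 0.0]
force: [-2.8, -1.0, 0.3]
opening: 0.0003
```

>>> {"method": "servo_tool", "body": {
  "plan": [
    [[1,1,-0.2,0,0,0,0],[1,1,-0.2,0,0,0,0],[1,1,-0.2,0,0,0,0],[1,1,-0.1,0,0,0,0],[1,1,-0.2,0,0,0,0],[1,1,-0.2,0,0,0,0],[1,1,-0.2,0,0,0,0]]
  ]
}}

```text
t: 12.0
tool_pos: [0.5469, -0.1702, 0.0416]
orientation: [0.257, 3.131, 0.0]
force: [-1.7, 1.0, -0.1]
opening: 0.0005
```

>>> {"method": "servo_tool", "body": {
  "plan": [
    [[1,1,-0.2,0,0,0,0],[1,1,-0.2,0,0,0,0],[1,1,-0.1,0,0,0,0]]
  ]
}}

```text
t: 12.3
tool_pos: [0.549, -0.1705, 0.0416]
orientation: [-0.257, -3.129, -0.001]
force: [-10.8, 3.4, 8.9]
opening: 0.0002
```

This one has reached its stop too. I'll retreat, raise the arm, move it aside and check.

>>> {"method": "servo_tool", "body": {
  "plan": [
    [[1,-3,0.5,0,0,0,0],[1,-15,2.4,0,0,0,0],[1,-25,4,0,0,0,0],[1,-25,4,0,0,0,0],[1,-25,4,0,0,0,0],[1,-25,4,0,0,0,0],[1,-15,2.4,0,0,0,0],[1,0,0,35,0,0,0],[1,0,0,40,0,0,0],[1,0,0,40,0,0,0],[1,0,0,40,0,0,0],[1,0,0,30,0,0,0]]
  ]
}}

```text
t: 13.5
tool_pos: [0.4178, -0.15, 0.2301]
orientation: [0.257, 3.127, -0.003]
force: [-0.4, -0.0, 0.4]
opening: 0.0006
```

>>> {"method": "servo_tool", "body": {
  "plan": [
    [[1,0,35,0,0,0,0],[1,0,40,0,0,0,0],[1,0,40,0,0,0,0],[1,0,40,0,0,0,0],[1,0,40,0,0,0,0],[1,0,40,0,0,0,0],[1,0,40,0,0,0,0],[1,0,40,0,0,0,0],[1,0,40,0,0,0,0],[1,0,40,0,0,0,0],[1,0,40,0,0,0,0],[1,0,0,0,0,0,0]]
  ]
}}

```text
t: 14.7
tool_pos: [0.4164, 0.2896, 0.2267]
orientation: [0.251, 3.131, 0.003]
force: [0.2, -0.8, 0.3]
opening: 0.0003
```

```bash
python3 - <<'E'
from h import *
a=eyes.read_camera("top")[:,:,::-1]; b=eyes.read_camera("scene")[:,:,::-1]
cv2.imwrite("pics/e.png",np.hstack([cv2.resize(a[110:280,130:470],(400,200)),cv2.resize(b[130:330,150:450],(400,267))[:200]]))
cv2.imwrite("pics/e2.png",cv2.resize(a[110:240,255:415],None,fx=5,fy=4.6,interpolation=cv2.INTER_CUBIC))
E
```

```text
(no output)
```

View pics/e.png

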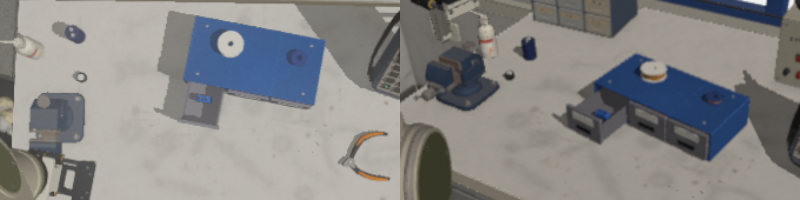

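View pics/e2.png

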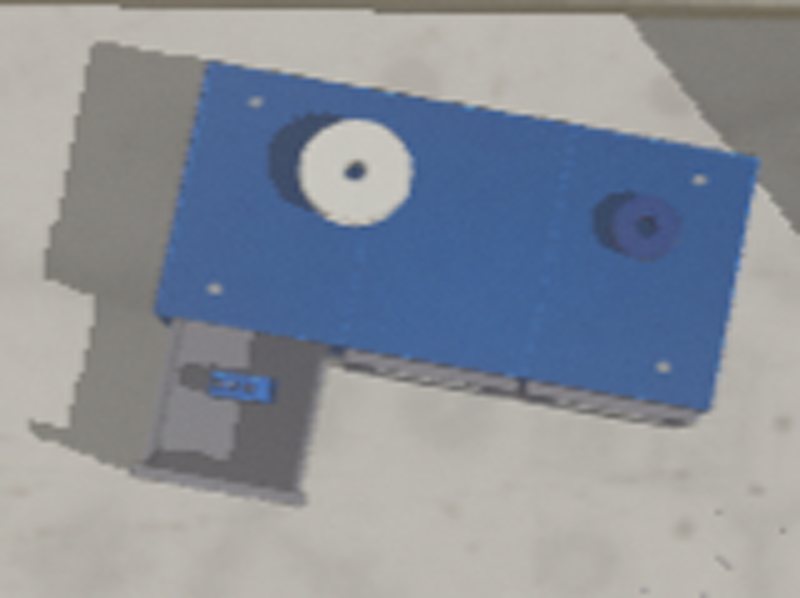

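The middle and right fronts lie flush with the cabinet (crop row ~370–420). The left drawer's front is still at (137,470)–(300,500), as before, and the reels haven't moved. I'll hand in the job.

```bash
python3 -c "
from plant import job,monitor
print(monitor.read_state()['t'],job.close_job())"
```

```text
the job is handed in; nothing more can be done
14.8 None
```

I pushed the middle drawer (toroid) and the right drawer (relay) shut with the closed fingertips, left the left drawer (terminal block) open, and handed the job in at 14.8 s.

- **Shut drawers:** each push met about 2–3 N of friction, then about 11 N when the drawer hit its stop. Both stops came within 2 mm of where I expected them. The last pictures show both fronts flush with the cabinet.
- **Left drawer and other things:** the left drawer and terminal block are at the same pixels as at the start. The two reels on the cabinet haven't shifted, and the capacitor, knob and cutters look unmoved by eye.
- **Arm:** it ended clear of everything, with the measured force near zero.
- **Not checked:** the relay can't be seen inside the shut drawer, so I could not confirm that it is upright. I pushed that drawer at about 20–30 mm/s, slowing to 10 mm/s at the stop.

No check failed or disagreed.

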